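Put the soap away in the flip-lid case

TASK

The bar of soap has been left on the shell dish. Press the thumb button on the front of the soap case so that its sprung lid pops open, set the soap down flat inside (do not just drop it in), let go of it, and then push the lid down until it snaps shut and stays shut. Leave the brush, mug, jar and tumbler where they stand.

Things in the scene. Friction and masses are not known exactly. Their poses are not given: they have to be found in the camera images.
- case: Grey soap case fixed on the ledge: tray 112 (x) x 120 (y) mm, front and side walls 34, rear wall 48 mm high, walls and floor 4 mm. Three floor ribs, tops 15 mm up, within 17 mm of the middle in y; soap lying on them has its centre 26 mm up. Origin: centre of the underside; x points from the front (button side, near the robot) to the hinge, z up. Latch nose and button out to x = -98 mm, up to 50 mm high.
- lid_hinge (a point): Middle of the lid's hinge line, at the case's x = +56 mm, y = 0, z = 48 mm; the line runs along the case's y. The popped-open lid (75 degrees) and its front skirt hang over the case 120 to 170 mm up, so a gripper pointing straight down cannot set anything inside: come in leaning about 30 to 40 degrees, hand towards the front. Axes as the case's.
- lid (a joint): Lid angle in rad: 0 shut, 1.31 popped open against its stop, where a light spring keeps it; it opens no further. Plate 116 x 124 mm, skirt 32 mm deep at the front and sides, with a 15 mm tab in the middle of the front; shut, its top is 66 mm above the ledge. Latched it reads up to 0.02 and cannot be lifted. Let go before it has latched, it springs open again.
- lid_press (a point): Point on the outside (top) of the lid, on its middle line, 16 mm from the front edge, where to push it shut; it moves with the lid: 98 mm from the hinge line along the lid and 18 mm above it. z is the lid's outward normal, x points to the hinge. Closing takes about 1 N, the final snap about 5 N.
- button_top (a point): Centre of the top face of the thumb button (22 x 36 mm) on the nose in front of the case, z is the outward normal of the face, leaning 35 degrees from vertical towards the front. It is pushed in along -z; the lid is released at about 5 mm of its 8 mm travel, about 2 N to start and 3.5 N at the bottom; it springs back.
- soap_c (a point): Centre of a cream bar of soap, 74 (x, long) x 48 (y) x 22 mm (z), about 100 g, at first lying flat on the shell dish; z up.
- dish: White ceramic shell-shaped soap dish fixed on the ledge, about 140 mm across, ribbed, its scallops up to 10 mm high; three narrow bars in the middle (within 17 mm of it in y) carry the soap's underside 22 mm above the ledge. Origin: centre of the underside.
- hairbrush: Bystander: purple hairbrush, 230 mm long, 60 mm wide, 40 mm high, lying between the case and the dish. Origin on the ledge under its middle; x along it.
- mug: Bystander: stainless shaving mug, 76 mm across, 82 mm high. Origin: centre of the underside.
- cream_jar: Bystander: low glass jar 64 mm across, 55 mm high. Origin: centre of the underside.
- tumbler: Bystander: clear tumbler 68 mm across, 95 mm high. Origin: centre of the underside.
There are look-alikes about, which are no part of the job. Leave any orange, pink or purple look-alike of the case alone.

How it is judged:
By the outcome, as a careful person would: the job done as asked, in the order asked, and still so for the second after the job is handed in, with the robot touching nothing.
It also fails if it takes over 72 s, if anything falls off the work surface, if the arm or the gripper's body presses on something with over 40 N, if the wrist force passes 120 N, or if a joint passes its speed limit or range.

ROBOT

A 7-joint arm with a two-finger parallel gripper is mounted at the origin on the work surface. World frame = base frame: x ahead of the robot, y to its left, z up, the work surface at z = 0. Lengths are in m, angles in rad, forces in N, time in s.
With the tool pointing down it reaches from about 0.425 to 0.925 m from the base axis. Payload 6.8 kg.
Tool frame: the origin (TCP) lies midway between the tips of the shut fingers; the grasp point (between the pads) lies 19 mm behind it; y points along the fingers, z is the direction in which the jaws open and shut, and the axes are right-handed (so a half turn about y gives the same grasp; the last joint's range is limited). The gripper opens to 85 mm and grips with 20 to 120 N. Pads are 22 mm wide; open, the fingers measure 114 mm over their backs; the gripper's body (76 mm by 85 mm) begins 54 mm behind the grasp point. The pads swing forward as they close: fully open they stand 13 mm farther back than shut.
Start: joints at [1.072, 0.477, 0.022, 1.555, -0.011, 1.109, -0.083], TCP at [0.257, -0.624, 0.231] pointing down, gripper open.
Joint ranges: [-2.96, 2.96], [-0.34, 2.1], [-1.41, 1.46], [0.24, 2.44], [-1.37, 4.51], [0.17, 1.92], [-2.96, 2.96]. Speed limits (rad/s): [2.39, 2.39, 3.14, 3.14, 3.14, 3.14, 3.14].

INTERFACE

Orientations are given as a unit quaternion [w, x, y, z].
In Python, from station import bot gives the robot as it stands. The module is installed in compiled form; this text tells all that it offers.
- The arm moves only by the shell command python3 -m crank 'ROWS' [FORCE]. ROWS is JSON, a list of rows, each an object with "linear": the shift along the tool's x, y, z in m, a list of three; "dr": the turn, a rotation vector about the tool's x, y, z in degrees, a list of three; "hand": the gripper command: -1 is shut, 1 is fully open, values between are in proportion. A call has 1 to 10 rows; each row is the pose to reach, as a shift and turn from the pose commanded when the call began, along the tool's axes at that moment; what a row does not reach only later rows make up. A row lasts 1/12 s, in which the tool goes at most 41.7 mm and 7.16 degrees, less where a joint would pass 70% of its speed; a pose out of reach is approached as far as the arm can. A call with a gripper value outside its range is refused whole. The fingers move at their own pace and stop on an object; FORCE is the grip in N (left out, the last holds). Time passes only in rows, so rows that repeat a pose let the fingers close. It gives the time, the measured TCP pose, the force and the opening at its end, in the units of the state.
- bot.get_obs(): the state, without advancing time (a new reading comes with each control period).
- bot.read_camera(name): name is "scene" or "side" or "wrist"; returns the picture (384x512x3 uint8, blue, green, red); there is no depth.
- bot.camera_params(name): a dict with "K" (3x3 intrinsics, pixels), "k1" (the pictures are not rectified: a ray, as slopes to the right and down, at radius r is drawn at 1 + k1 r^2 times it, then the intrinsics apply), "R" (3x3) and "t" (3): a world point X has camera coordinates R X + t; the wrist camera has in their place "hand_eye" (4x4, takes a point from camera to tool coordinates, whose origin is the TCP and whose axes are the tool frame's). Camera axes: x right, y down, z forward; pixel columns grow to the right and rows downward; lengths in m; the calibration is good to about 2 mm. A picture is of the moment at which its call begins: read the wrist's pose just before it. camera_params takes no time and is no camera call.
- bot.hand_in(): hands the job in, once; it reports no verdict.
Trained networks look in the newest picture that a camera, given by its name, has taken for a name from the list of things; names that differ only in an ending like _2 or _b are one class to them, and where a whole thing is asked for, a point or a joint stands for the part that bears it (a point fixed in the world has none). Each returns a list of dicts, best first, with "score" (0 to 1); they miss things now and then, are a little off and sometimes report something else, mostly with a low value. They report only what shows in the picture. A call takes as long as a camera call. They do not tell look-alikes from the thing itself.
- bot.search_frame(camera, target): "extent" ([left, top, right, bottom] in pixels, round what is visible of it).
- bot.cut_out(camera, target): "pixels" (384x512 bool, what is visible of it) and "extent" ([left, top, right, bottom] in pixels, round what is visible of it).
- bot.place_of(camera, target): "xy" ([column, row] in pixels: a listed point, or the origin of a listed thing).
The state is a dict: "t": time; "q": joint angles; "joint_vel": joint speeds; "joint_torque": joint torques, N m; "eef_pos": TCP position; "tool_rot": TCP orientation; "contact_force": force on the tool from outside, world axes, zero at the start; "torque": the same for the moment, N m; "gripper_width": opening from 0.0 (shut) to 1.0 (fully open).
Only numpy, scipy, OpenCV 4.12 (cv2) and the standard library are available. Lean on these libraries where they do the work, as an engineer would, in place of code of your own. Each camera call takes 0.05 s, during which the arm holds its last target. There are 200 camera calls.

## Working session

There is one attempt and no reset: what is moved stays moved. The work goes in short steps, Python scripts to look and compute and a shell command to move; the robot and the scene stay as the last step left them, time stands still between calls to the robot, and variables do not carry over. Pictures are saved under pics/ and viewed, about 8 in all and at most 12, crops included, and the job is handed in when it is done.

```bash
mkdir -p pics; python3 - <<'E'
from station import bot
import cv2,numpy as np
o=bot.get_obs();print({k:np.round(v,3).tolist() for k,v in o.items()})
ims=[]
for c in("scene","side"):
    im=bot.read_camera(c);ims.append(im)
    cv2.imwrite(f"pics/{c}0.png",im)
    p=bot.camera_params(c);print(c,np.round(p["K"],1).tolist(),p["k1"],np.round(p["R"],3).tolist(),np.round(p["t"],3).tolist())
    for n in("case","button_top","soap_c","dish","hairbrush","mug","cream_jar","tumbler","lid_press","lid_hinge"):
        print(c,n,[(np.round(d["xy"]).tolist(),round(d["score"],2)) for d in bot.place_of(c,n)])
print(bot.camera_params("wrist"))
E
```

```text
{'t': 0.0, 'q': [1.072, 0.478, 0.022, 1.556, -0.012, 1.109, -0.083], 'joint_vel': [0.002, -0.001, 0.0, -0.001, -0.0, 0.0, -0.001], 'joint_torque': [-0.001, -59.647, 1.607, -28.121, 0.012, 0.009, -0.0], 'eef_pos': [0.257, -0.624, 0.23], 'tool_rot': [0.137, -0.137, 0.694, -0.693], 'contact_force': [-0.388, 0.296, 0.994], 'torque': [0.054, -0.051, -0.038], 'gripper_width': 1.002}
scene [[489.9, 0.0, 262.0], [0.0, 489.9, 190.0], [0.0, 0.0, 1.0]] -0.0013246490792498493 [[-0.806, 0.592, 0.005], [0.499, 0.684, -0.532], [-0.318, -0.426, -0.847]] [0.503, -0.192, 1.383]
scene case [([223.0, 134.0], 0.92), ([212.0, 204.0], 0.77), ([316.0, 157.0], 0.77), ([369.0, 259.0], 0.61)]
scene button_top [([346.0, 140.0], 0.6), ([255.0, 113.0], 0.57), ([402.0, 234.0], 0.51), ([242.0, 179.0], 0.43)]
scene soap_c [([277.0, 279.0], 0.85)]
scene dish [([277.0, 289.0], 0.7), ([204.0, 284.0], 0.47), ([283.0, 226.0], 0.38)]
scene hairbrush [([282.0, 226.0], 0.58)]
scene mug [([202.0, 283.0], 0.73)]
scene cream_jar [([180.0, 251.0], 0.81)]
scene tumbler [([170.0, 161.0], 0.86)]
scene lid_press [([227.0, 178.0], 0
[... 976 characters left out ...]
 ([373.0, 141.0], 0.8), ([406.0, 235.0], 0.7)]
side lid_hinge [([214.0, 319.0], 0.88), ([331.0, 128.0], 0.83), ([361.0, 210.0], 0.8), ([236.0, 142.0], 0.65)]
{'K': array([[316.73905057,   0.        , 259.82904418],
       [  0.        , 316.73905057, 189.85266896],
       [  0.        ,   0.        ,   1.        ]]), 'k1': -0.02362999423742053, 'hand_eye': array([[ 9.23755945e-04,  9.46083076e-01,  3.23922767e-01,
        -8.33051350e-02],
       [ 3.19858317e-04, -3.23923169e-01,  9.46083336e-01,
        -1.42306452e-01],
       [ 9.99999522e-01, -7.70340715e-04, -6.01838493e-04,
        -4.79341403e-05],
       [ 0.00000000e+00,  0.00000000e+00,  0.00000000e+00,
         1.00000000e+00]])}
```

View pics/scene0.png

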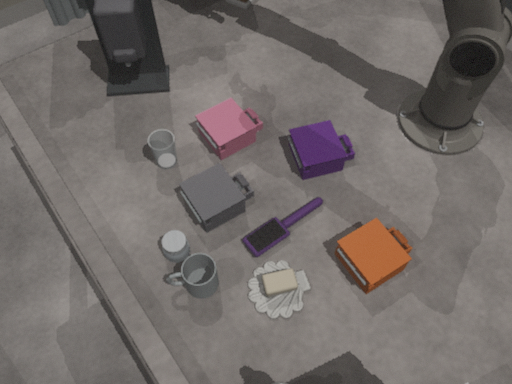

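View pics/side0.png

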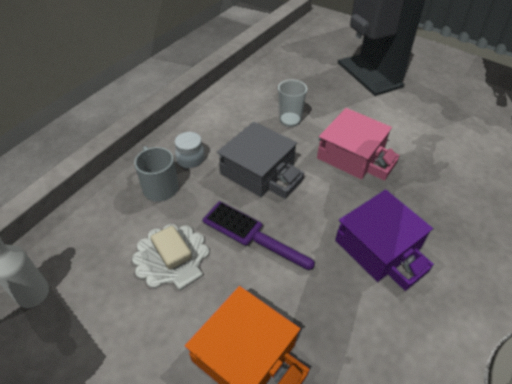

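```bash
cat > h.py <<'E'
from station import bot
import cv2,numpy as np
from scipy.optimize import minimize,least_squares
from scipy.spatial.transform import Rotation as Ro
P={c:bot.camera_params(c) for c in("scene","side")}
def cam(c):
    p=P[c];return cv2.Rodrigues(np.array(p["R"]))[0],np.array(p["t"],float),np.array(p["K"]),np.array([p["k1"],0,0,0,0.])
def proj(c,X): return cv2.projectPoints(np.array(X,float).reshape(-1,1,3),*cam(c))[0].reshape(-1,2)
def tri(a,b):
    M=[];u=[]
    for c,x in(("scene",a),("side",b)):
        r,t,K,d=cam(c);u.append(cv2.undistortPoints(np.array(x,float).reshape(1,1,2),K,d).reshape(2,1))
        M.append(np.hstack([P[c]["R"],t[:,None]]))
    X=cv2.triangulatePoints(M[0],M[1],u[0],u[1]);return (X[:3]/X[3]).ravel()
def place(s,X): # s=x,y,yaw
    c,n=np.cos(s[2]),np.sin(s[2]);X=np.array(X,float).reshape(-1,3)
    return np.c_[s[0]+c*X[:,0]-n*X[:,1],s[1]+n*X[:,0]+c*X[:,1],X[:,2]]
def box(x0,x1,y0,y1,z0,z1): return [[x,y,z] for x in(x0,x1) for y in(y0,y1) for z in(z0,z1)]
def mask(c,X):
    m=np.zeros((384*4,512*4),np.uint8);h=cv2.convexHull((proj(c,X)*4+1.5).round().astype(np.int32));cv2.fillConvexPoly(m,h,255)
    return cv2.resize(m,(512,384),interpolation=cv2.INTER_AREA)/255.
E
python3 - <<'E'
from h import *
for n,a,b in(("case",(212,204),(257,170)),("btn",(242,179),(293,172)),("hinge",(194,206),(236,142)),("soap",(277,279),(172,247)),("dish",(277,289),(172,254)),("brush",(282,226),(252,238)),("mug",(202,283),(160,188)),("jar",(180,251),(189,160)),("tumb",(170,161),(288,118)),("purple",(316,157),(380,245)),("pink",(223,134),(351,152)),("orange",(369,259),(249,352))):
    print(n,tri(a,b).round(3))
M={}
for c in P:
    bot.read_camera(c)
    for n in("case","soap_c"):
        for i,d in enumerate(bot.cut_out(c,n)):
            M[c,n,i]=d["pixels"];print(c,n,i,np.round(d["extent"]),round(d["score"],2))
np.savez("m.npz",**{"_".join(map(str,k)):v for k,v in M.items()})
def pick(c,n,xy): return next((M[k] for k in M if k[:2]==(c,n) and M[k][xy[1],xy[0]]),None)
S={c:pick(c,"soap_c",xy) for c,xy in(("scene",(277,279)),("side",(172,247)))}
def cost(s): return sum(np.abs(mask(c,place(s,box(-.037,.037,-.024,.024,.022,.044)))-S[c]).sum() for c in P if S[c] is not None)
x=tri((277,279),(172,247))
best=min((minimize(cost,[x[0],x[1],y],method="Nelder-Mead",options=dict(initial_simplex=np.array([x[0],x[1],y])+np.r_[np.zeros((1,3)),np.diag([.006,.006,.3])])) for y in np.arange(0,np.pi,np.pi/6)),key=lambda r:r.fun)
print("soap",best.x.round(4),best.fun)
kp=[("scene",(0,0,0),(212,204)),("scene",(-.042,0,.066),(227,178)),("scene",(.056,0,.048),(194,206)),("side",(0,0,0),(257,170)),("side",(.056,0,.048),(236,142))]
f=least_squares(lambda s:np.concatenate([proj(c,place(s,X))[0]-u for c,X,u in kp]),[.6,-.3,-.6],loss="soft_l1")
print("case",f.x.round(4),f.fun.round(1))
C={c:pick(c,"case",xy) for c,xy in(("scene",(212,190)),("side",(257,150)))}
pics=[]
for c,o in(("scene",(150,90)),("side",(110,90))):
    im=cv2.resize(cv2.imread(f"pics/{c}0.png"),None,fx=4,fy=4,interpolation=cv2.INTER_CUBIC)
    def edges(X,col):
        q=(proj(c,X)*4+1.5).astype(int)
        for i in range(8):
            for j in range(i):
                if bin(i^j).count("1")==1: cv2.line(im,tuple(q[i].tolist()),tuple(q[j].tolist()),col,1)
    edges(place(f.x,box(-.06,.056,-.062,.062,.034,.066)),(0,255,0));edges(place(f.x,box(-.056,.056,-.06,.06,0,.034)),(0,255,255))
    edges(place(best.x,box(-.037,.037,-.024,.024,.022,.044)),(0,0,255))
    pics.append(im[o[1]*4:o[1]*4+900,o[0]*4:o[0]*4+780])
cv2.imwrite("pics/ov1.png",cv2.resize(np.hstack(pics),(800,460),interpolation=cv2.INTER_AREA))
E
```

```text
case [ 0.665 -0.158 -0.011]
btn [ 0.575 -0.152  0.037]
hinge [ 0.717 -0.151  0.048]
soap [0.664 0.114 0.027]
dish [ 0.67   0.119 -0.002]
brush [0.565 0.005 0.004]
mug [ 0.8    0.007 -0.003]
jar [ 0.8   -0.089  0.002]
tumb [ 0.687 -0.323  0.013]
purple [ 0.358 -0.115 -0.004]
pink [ 0.517 -0.329 -0.01 ]
orange [ 0.449  0.19  -0.001]
scene case 0 [289. 121. 355. 180.] 0.94
scene case 1 [180. 163. 252. 230.] 0.88
scene case 2 [331. 216. 411. 294.] 0.8
scene case 3 [196. 101. 263. 158.] 0.72
scene case 4 [241. 200. 321. 258.] 0.59
scene soap_c 0 [259. 268. 297. 295.] 0.58
side case 0 [316. 107. 401. 181.] 0.92
side case 1 [187. 284. 310. 384.] 0.9
side case 2 [336. 190. 430. 292.] 0.86
side case 3 [218. 125. 304. 197.] 0.75
side case 4 [201. 202. 315. 270.] 0.45
side soap_c 0 [150. 224. 192. 268.] 0.63
soap [ 0.6644  0.1196 -0.3879] 210.3843137254902
case [ 0.6607 -0.1521  0.0263] [ 2.5 -0.8 -0.5  2.4 -0.2 -0.7  0.3 -1.4 -0.7  0.8]
```

View pics/ov1.png

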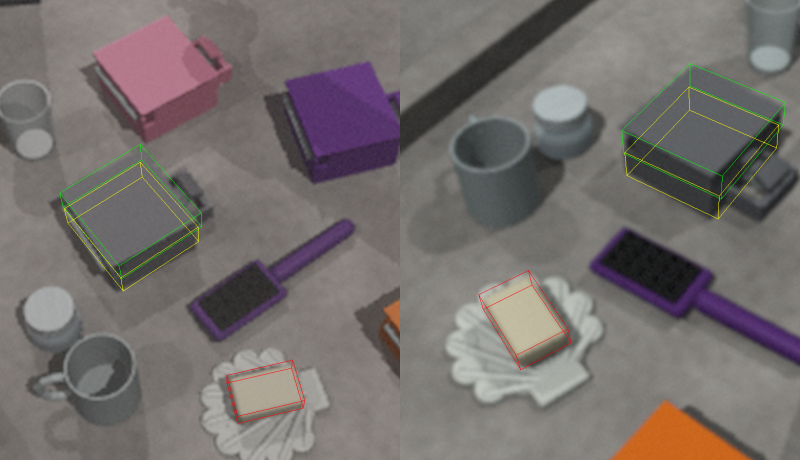

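```bash
python3 - <<'E'
from h import *
m=np.load("m.npz")
S={"scene":m["scene_soap_c_0"],"side":m["side_soap_c_0"]}
C={"scene":m["scene_case_1"],"side":m["side_case_3"]}
def fit(cost,x0,st):
    x0=np.array(x0)
    r=minimize(cost,x0,method="Nelder-Mead",options=dict(initial_simplex=x0+np.r_[np.zeros((1,len(x0))),np.diag(st)],maxiter=400,xatol=1e-4,fatol=.2));return r.x,r.fun
def sc(s,cs=P): return sum(np.abs(mask(c,place(s,np.array(box(-.037,.037,-.024,.024,.022,.044))+[0,0,s[3] if len(s)>3 else 0]))-S[c]).sum() for c in cs)
print("areas",[S[c].sum() for c in P],sc([.6644,.1196,-.3879]))
s,f=min((fit(sc,[.664,.1196,y,-.005],[.005,.005,.15,.005]) for y in(-.6,-.35,-.1)),key=lambda r:r[1]);print("soap z free",s.round(4),f)
def cc(s):
    d=np.array([0,0,s[3] if len(s)>3 else 0]);t=0
    for c in P:
        a=np.maximum(mask(c,place(s,np.array(box(-.06,.056,-.062,.062,.034,.066)+box(-.056,.056,-.06,.06,0,.034))+d)),mask(c,place(s,np.array(box(-.098,-.056,-.022,.022,0,.03)+box(-.085,-.056,-.022,.022,0.03,.048))+d)))
        t+=np.abs(a-C[c]).sum()
    return t
for x0 in([.661,-.152,.03],[.661,-.152,.03,-.005]): print("case",[np.round(v,4) for v in fit(cc,x0,[.005,.005,.1,.005][:len(x0)])])
pics=[]
for c,o in(("scene",(170,150)),("side",(210,115))):
    im=cv2.imread(f"pics/{c}0.png")
    cs=np.uint8(C[c]);k=cv2.findContours(cs,0,2)[0]
    im=cv2.resize(im,None,fx=4,fy=4,interpolation=cv2.INTER_CUBIC);im=np.clip(im.astype(float)*1.7,0,255).astype(np.uint8)
    pics.append(im[o[1]*4:o[1]*4+400,o[0]*4:o[0]*4+400])
pics=np.hstack(pics);cv2.imwrite("pics/crop2.png",pics)
E
```

```text
areas [np.int64(743), np.int64(1109)] 215.06666666666666
soap z free [ 0.6647  0.1184 -0.381  -0.0066] 180.2235294117647
case [array([ 0.6645, -0.15  , -0.055 ]), np.float64(523.0745)]
case [array([ 0.6643, -0.1541, -0.0751, -0.0062]), np.float64(396.4314)]
```

View pics/crop2.png

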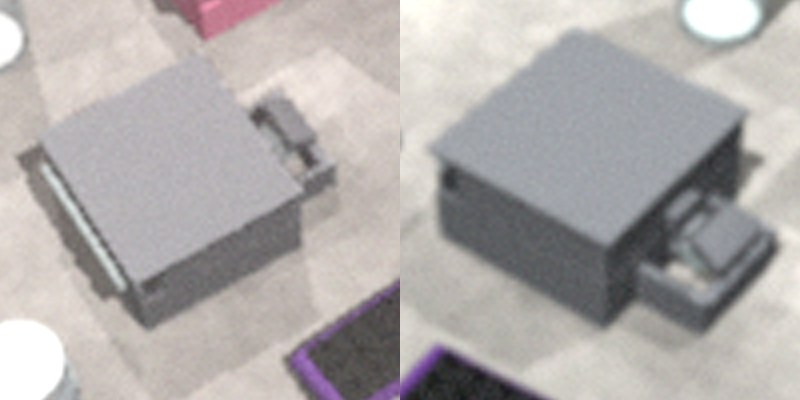

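```bash
cat > c.py <<'E'
from h import *
def px(u,o): return (np.array(u)+.5)/4-.5+o
a=np.array((170,150));b=np.array((210,115))
K=[((-.060,-.062,.066),(195,55),(347,112)),((-.060,.062,.066),(300,190),(205,248)),((.056,-.062,.066),(42,140),(180,30)),((.056,.062,.066),(135,282),(33,150)),
((-.056,.06,0),(300,244),(205,326)),((.056,.06,0),(150,328),(40,235))]
for X,u,v in K: print(X,tri(px(u,a),px(v,b)).round(4))
ob=[];
for X,u,v in K: ob+=[("scene",X,px(u,a)),("side",X,px(v,b))]
for n in(3,4):
    f=least_squares(lambda s:np.concatenate([proj(c,place(s,np.array(X)+[0,0,s[3] if n>3 else 0]))[0]-u for c,X,u in ob]),[.66,-.15,0,0][:n])
    print(f.x.round(4),f.fun.round(1).tolist())
E
python3 c.py
```

```text
(-0.06, -0.062, 0.066) [ 0.6036 -0.2131  0.0581]
(-0.06, 0.062, 0.066) [ 0.6096 -0.0891  0.0612]
(0.056, -0.062, 0.066) [ 0.7137 -0.2169  0.0587]
(0.056, 0.062, 0.066) [ 0.7222 -0.0976  0.0588]
(-0.056, 0.06, 0) [ 0.6111 -0.0905 -0.0008]
(0.056, 0.06, 0) [ 7.196e-01 -9.480e-02  4.000e-04]
[ 0.6629 -0.1511 -0.0546] [1.8, -2.0, 0.8, -0.9, 2.0, -0.2, 0.9, -0.6, -1.1, -2.1, -1.7, -1.8, 0.9, 0.0, -1.9, -1.0, 0.8, 0.1, -0.4, 0.8, -0.7, 0.9, -1.0, -0.3]
[ 0.6638 -0.1544 -0.0545 -0.0057] [0.9, -1.4, 1.1, 0.1, 0.9, 0.2, 1.5, 0.3, -1.8, -1.5, -1.2, -0.8, 0.0, 0.4, -1.1, -0.0, -0.2, 0.5, 0.1, 1.4, -1.5, 1.2, -0.2, 0.5]
```

```bash
cat >> h.py <<'E'
CASE=np.array([.6635,-.153,-.055]); SOAP=np.array([.6645,.119,-.38])
def Rtool(yaw,lean): # tool y=approach leaning, hand towards -x of the yaw frame; z=+y of yaw frame
    l=np.radians(lean);y=np.array([np.sin(l),0,-np.cos(l)]);z=np.array([0,1.,0]);x=np.cross(y,z)
    return Ro.from_euler("z",yaw).as_matrix()@np.c_[x,y,z]
def cur():
    o=bot.get_obs();w,x,y,z=o["tool_rot"];return np.array(o["eef_pos"]),Ro.from_quat([x,y,z,w]).as_matrix(),o
def go(p,R):
    p0,R0,o=cur();d=R0.T@(np.array(p)-p0);r=Ro.from_matrix(R0.T@R).as_rotvec(degrees=True)
    print("linear",d.round(4).tolist(),"dr",r.round(1).tolist(),"rows",max(np.linalg.norm(d)/.0417,np.linalg.norm(r)/7.16).round(1))
def wcam(): 
    p0,R0,o=cur();T=np.eye(4);T[:3,:3]=R0;T[:3,3]=p0
    w=bot.camera_params("wrist");im=bot.read_camera("wrist");E=np.linalg.inv(T@np.array(w["hand_eye"]))
    P["wrist"]=dict(K=w["K"],k1=w["k1"],R=E[:3,:3],t=E[:3,3]);return im
def ray(c,u,z):
    r,t,K,d=cam(c);v=cv2.undistortPoints(np.array(u,float).reshape(1,1,2),K,d).ravel();R=np.array(P[c]["R"])
    o=-R.T@t;k=R.T@np.r_[v,1];return o+k*(z-o[2])/k[2]
E
python3 - <<'E'
from h import *
p,R,o=cur();print(R.round(2),o["t"])
go([.48,-.145,.24],Rtool(CASE[2],35))
E
```

```text
[[-0.92  0.    0.38]
 [-0.38 -0.   -0.92]
 [-0.   -1.    0.  ]] 1.4
linear [-0.3885, -0.0087, -0.3581] dr [46.7, -148.1, -10.6] rows 21.7
```

```bash
R='{"linear":[-0.388,-0.009,-0.358],"dr":[46.7,-148.1,-10.6],"hand":-1}'; python3 -m crank '[{"linear":[-0.388,-0.009,-0.358],"dr":[46.7,-148.1,-10.6],"hand":-1},{"linear":[-0.388,-0.009,-0.358],"dr":[46.7,-148.1,-10.6],"hand":-1},{"linear":[-0.388,-0.009,-0.358],"dr":[46.7,-148.1,-10.6],"hand":-1},{"linear":[-0.388,-0.009,-0.358],"dr":[46.7,-148.1,-10.6],"hand":-1},{"linear":[-0.388,-0.009,-0.358],"dr":[46.7,-148.1,-10.6],"hand":-1},{"linear":[-0.388,-0.009,-0.358],"dr":[46.7,-148.1,-10.6],"hand":-1},{"linear":[-0.388,-0.009,-0.358],"dr":[46.7,-148.1,-10.6],"hand":-1},{"linear":[-0.388,-0.009,-0.358],"dr":[46.7,-148.1,-10.6],"hand":-1},{"linear":[-0.388,-0.009,-0.358],"dr":[46.7,-148.1,-10.6],"hand":-1},{"linear":[-0.388,-0.009,-0.358],"dr":[46.7,-148.1,-10.6],"hand":-1}]' 20
python3 -c "
from h import *
go([.48,-.145,.24],Rtool(CASE[2],35));print(cur()[2]['q'])"
```

```text
t: 2.23
eef_pos: [0.4332, -0.2442, 0.239]
tool_rot: [-0.495, 0.502, -0.356, 0.613]
contact_force: [1.5, -0.6, 0.5]
gripper_width: -0.003
linear [-0.0957, -0.0146, 0.0516] dr [25.1, -79.6, -5.6] rows 11.7
[ 0.64809072  0.03007545 -0.38298646  2.18737172  0.32931401  0.63380514
  0.05886708]
```

```bash
python3 -m crank '[{"linear":[-0.096,-0.015,0.052],"dr":[25.1,-79.6,-5.6],"hand":-1},{"linear":[-0.096,-0.015,0.052],"dr":[25.1,-79.6,-5.6],"hand":-1},{"linear":[-0.096,-0.015,0.052],"dr":[25.1,-79.6,-5.6],"hand":-1},{"linear":[-0.096,-0.015,0.052],"dr":[25.1,-79.6,-5.6],"hand":-1},{"linear":[-0.096,-0.015,0.052],"dr":[25.1,-79.6,-5.6],"hand":-1},{"linear":[-0.096,-0.015,0.052],"dr":[25.1,-79.6,-5.6],"hand":-1},{"linear":[-0.096,-0.015,0.052],"dr":[25.1,-79.6,-5.6],"hand":-1},{"linear":[-0.096,-0.015,0.052],"dr":[25.1,-79.6,-5.6],"hand":-1},{"linear":[-0.096,-0.015,0.052],"dr":[25.1,-79.6,-5.6],"hand":-1},{"linear":[-0.096,-0.015,0.052],"dr":[25.1,-79.6,-5.6],"hand":-1}]'
python3 -m crank '[{"linear":[0,0,0],"dr":[0,0,0],"hand":-1}]' >/dev/null
python3 - <<'E'
from h import *
go([.48,-.145,.24],Rtool(CASE[2],35));print(cur()[2]['q'])
im=wcam();cv2.imwrite("pics/w1.png",im)
for n in("case","button_top","lid_press","lid_hinge","soap_c"): print(n,[(np.round(d["xy"],1).tolist(),round(d["score"],2)) for d in bot.place_of("wrist",n)])
for z,X in((.066,(-.06,.062,.066)),(.066,(.056,-.062,.066))): print(proj("wrist",place(CASE,X)))
np.save("wrist1.npy",P["wrist"],allow_pickle=True)
E
```

```text
t: 3.07
eef_pos: [0.4797, -0.1466, 0.2398]
tool_rot: [-0.659, 0.668, 0.06, 0.34]
contact_force: [-0.5, 1.0, 0.1]
gripper_width: -0.002
linear [0.0001, -0.0003, 0.0023] dr [5.8, -19.0, -1.7] rows 2.8
[ 0.53445128 -0.04276657 -0.37587134  2.33907425  0.09709548  0.27266774
  1.22277381]
case [([290.3, 154.9], 0.93), ([121.2, 119.5], 0.85)]
button_top [([277.3, 129.9], 0.9), ([51.6, 81.7], 0.74)]
lid_press [([289.4, 169.7], 0.87), ([85.3, 129.0], 0.78), ([272.9, 127.7], 0.63)]
lid_hinge [([301.2, 204.5], 0.66)]
soap_c []
[[337.01566587 145.40503169]]
[[264.5384601  224.68279543]]
```

View pics/w1.png

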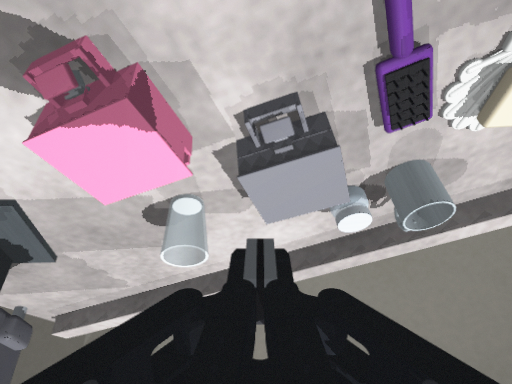

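```bash
cat >> h.py <<'E'
def multi(obs,X0): 
    f=least_squares(lambda X:np.concatenate([proj(c,X)[0]-u for c,u in obs]),X0);return f.x,f.fun.round(1)
E
python3 - <<'E'
from h import *
P["wrist"]=np.load("wrist1.npy",allow_pickle=True).item()
X,r=multi([("scene",(241.8,179.3)),("side",(293.3,173)),("wrist",(277.3,129.5))],[.575,-.15,.04]);print(X.round(4),r)
d=X[:2]-CASE[:2];c,s=np.cos(CASE[2]),np.sin(CASE[2]);print("in case",c*d[0]+s*d[1],-s*d[0]+c*d[1])
l=np.radians(35);n=place([0,0,CASE[2]],[-np.sin(l),0,np.cos(l)])[0]
print(n);go(X+.05*n,Rtool(CASE[2],35))
E
```

```text
[ 0.5741 -0.1448  0.0432] [ 1.9 -0.4 -2.1 -0.2 -0.9  0.1]
in case -0.08968568262205756 0.003244501697319965
[-0.57270912  0.0315308   0.81915204]
linear [-0.0342, 0.1648, 0.0114] dr [5.8, -19.2, -1.7] rows 4.0
```

```bash
python3 -m crank '[{"linear":[-0.034,0.165,0.011],"dr":[5.8,-19.2,-1.7],"hand":-1},{"linear":[-0.034,0.165,0.011],"dr":[5.8,-19.2,-1.7],"hand":-1},{"linear":[-0.034,0.165,0.011],"dr":[5.8,-19.2,-1.7],"hand":-1},{"linear":[-0.034,0.165,0.011],"dr":[5.8,-19.2,-1.7],"hand":-1},{"linear":[-0.034,0.165,0.011],"dr":[5.8,-19.2,-1.7],"hand":-1},{"linear":[-0.034,0.165,0.011],"dr":[5.8,-19.2,-1.7],"hand":-1},{"linear":[-0.034,0.165,0.011],"dr":[5.8,-19.2,-1.7],"hand":-1}]'
python3 - <<'E'
from h import *
im=wcam();cv2.imwrite("pics/w2.png",im)
np.save("wrist2.npy",P["wrist"],allow_pickle=True)
for n in("case","button_top","lid_press","lid_hinge"): print(n,[(np.round(d["xy"],1).tolist(),round(d["score"],2)) for d in bot.place_of("wrist",n)])
for n,X in (("btn",[.5741,-.1458,.0432]),("press",place(CASE,(-.042,0,.066))),("hinge",place(CASE,(.056,0,.048)))): print(n,proj("wrist",X).round(1))
E
```

```text
t: 4.03
eef_pos: [0.5031, -0.1645, 0.1562]
tool_rot: [-0.651, 0.7, 0.13, 0.264]
contact_force: [0.2, -0.1, 0.3]
gripper_width: -0.001
case [([299.3, 197.0], 0.73)]
button_top [([299.4, 171.2], 0.69), ([15.9, 57.4], 0.66)]
lid_press [([301.2, 223.4], 0.86), ([47.3, 131.2], 0.84)]
lid_hinge [([304.7, 256.3], 0.97), ([126.9, 194.3], 0.62)]
btn [[298.2 174.4]]
press [[299.9 224.6]]
hinge [[302.8 254.3]]
```

View pics/w2.png

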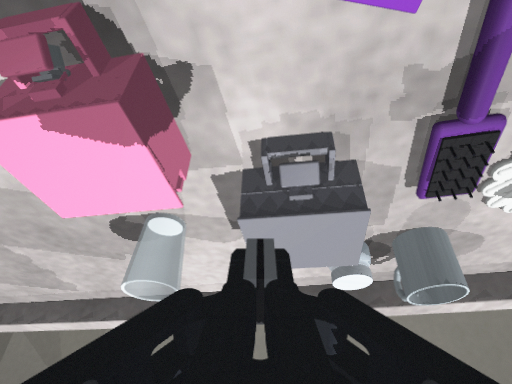

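```bash
python3 - <<'E'
from h import *
n=place([0,0,CASE[2]],[-np.sin(np.radians(35)),0,np.cos(np.radians(35))])[0]
print(cur()[2]['q'].round(2) if hasattr(cur()[2]['q'],'round') else cur()[2]['q'])
go(np.array([.5741,-.1458,.0432])+.05*n,Rtool(CASE[2],35))
E
```

```text
[ 0.94  0.24 -0.81  2.35  1.3   0.2   0.32]
linear [-0.0069, 0.0813, 0.0295] dr [5.4, -6.7, -2.5] rows 2.1
```

```bash
python3 -m crank '[{"linear":[-0.007,0.081,0.0295],"dr":[5.4,-6.7,-2.5],"hand":-1},{"linear":[-0.007,0.081,0.0295],"dr":[5.4,-6.7,-2.5],"hand":-1},{"linear":[-0.007,0.081,0.0295],"dr":[5.4,-6.7,-2.5],"hand":-1},{"linear":[-0.007,0.081,0.0295],"dr":[5.4,-6.7,-2.5],"hand":-1},{"linear":[-0.007,0.081,0.0295],"dr":[5.4,-6.7,-2.5],"hand":-1},{"linear":[-0.007,0.081,0.0295],"dr":[5.4,-6.7,-2.5],"hand":-1}]'
python3 - <<'E'
from h import *
n=place([0,0,CASE[2]],[-np.sin(np.radians(35)),0,np.cos(np.radians(35))])[0]
print(np.round(cur()[2]['q'],2))
go(np.array([.5741,-.1458,.0432])+.05*n,Rtool(CASE[2],35))
go(np.array([.5741,-.1458,.0432])-.007*n,Rtool(CASE[2],35))
print(cur()[1].round(3))
E
```

```text
t: 4.78
eef_pos: [0.5448, -0.1432, 0.0816]
tool_rot: [-0.67, 0.679, 0.193, 0.229]
contact_force: [-0.6, -0.3, 0.0]
gripper_width: -0.0
[ 1.    0.56 -0.95  2.33  2.07  0.36 -0.21]
linear [0.0021, -0.0017, -0.0009] dr [-0.2, -0.0, -0.2] rows 0.1
linear [0.0023, 0.0553, -0.0012] dr [-0.2, -0.0, -0.2] rows 1.3
[[ 0.82   0.57   0.053]
 [-0.046 -0.027  0.999]
 [ 0.57  -0.822  0.004]]
```

```bash
python3 -m crank '[{"linear":[0.002,0.030,-0.001],"dr":[0,0,0],"hand":-1},{"linear":[0.002,0.042,-0.001],"dr":[0,0,0],"hand":-1},{"linear":[0.002,0.047,-0.001],"dr":[0,0,0],"hand":-1},{"linear":[0.002,0.050,-0.001],"dr":[0,0,0],"hand":-1},{"linear":[0.002,0.053,-0.001],"dr":[0,0,0],"hand":-1},{"linear":[0.002,0.055,-0.001],"dr":[0,0,0],"hand":-1},{"linear":[0.002,0.055,-0.001],"dr":[0,0,0],"hand":-1}]'
python3 - <<'E'
from h import *
im=bot.read_camera("side");cv2.imwrite("pics/s2.png",im)
print([(np.round(d["xy"]).tolist(),round(d["score"],2)) for d in bot.place_of("side","lid_press")])
E
```

```text
t: 5.37
eef_pos: [0.5782, -0.1474, 0.0409]
tool_rot: [-0.668, 0.681, 0.195, 0.23]
contact_force: [0.2, 0.1, 2.3]
gripper_width: 0.0
[([273.0, 155.0], 0.84), ([404.0, 239.0], 0.73), ([372.0, 140.0], 0.62)]
```

```bash
python3 -m crank '[{"linear":[0,0.003,0],"dr":[0,0,0],"hand":-1},{"linear":[0,0.006,0],"dr":[0,0,0],"hand":-1},{"linear":[0,0.007,0],"dr":[0,0,0],"hand":-1},{"linear":[0,0.007,0],"dr":[0,0,0],"hand":-1}]'
python3 - <<'E'
from h import *
im=bot.read_camera("side");cv2.imwrite("pics/s2.png",im[90:220,180:360])
print([(np.round(d["xy"]).tolist(),round(d["score"],2)) for d in bot.place_of("side","lid_press")])
for th in(0,1.31):print(proj("side",place(CASE,(.056-.098*np.cos(th)+.018*np.sin(th),0,.048+.098*np.sin(th)+.018*np.cos(th)))))
E
```

```text
t: 5.8
eef_pos: [0.5815, -0.1475, 0.0361]
tool_rot: [-0.667, 0.681, 0.196, 0.23]
contact_force: [-24.6, -2.9, 38.3]
gripper_width: -0.001
[([269.0, 355.0], 0.83), ([404.0, 241.0], 0.65), ([241.0, 108.0], 0.6), ([190.0, 160.0], 0.59)]
[[273.18578904 153.77100728]]
[[237.19783045 104.72508147]]
```

```bash
python3 -m crank '[{"linear":[0,-0.03,0],"dr":[0,0,0],"hand":-1},{"linear":[0,-0.07,0],"dr":[0,0,0],"hand":-1},{"linear":[0,-0.11,0],"dr":[0,0,0],"hand":0},{"linear":[0,-0.15,0],"dr":[0,0,0],"hand":1},{"linear":[0,-0.18,0],"dr":[0,0,0],"hand":1},{"linear":[0,-0.18,0],"dr":[0,0,0],"hand":1}]'
python3 - <<'E'
from h import *
R=Rtool(SOAP[2],30);go(np.r_[SOAP[:2],.033]-.13*R[:,1],R);print(np.round(cur()[2]['q'],2))
E
```

```text
t: 6.4
eef_pos: [0.4894, -0.1452, 0.1657]
tool_rot: [-0.667, 0.682, 0.193, 0.23]
contact_force: [-1.0, -0.1, 0.3]
gripper_width: 0.562
linear [0.0697, 0.0717, 0.2945] dr [-9.7, 15.7, 4.8] rows 7.5
[ 1.35  0.32 -1.23  2.38  1.41  0.2   0.41]
```

```bash
python3 -m crank '[{"linear":[0.07,0.04,0.10],"dr":[0,0,0],"hand":1},{"linear":[0.07,0.05,0.20],"dr":[-9.7,15.7,4.8],"hand":1},{"linear":[0.07,0.072,0.295],"dr":[-9.7,15.7,4.8],"hand":1},{"linear":[0.07,0.072,0.295],"dr":[-9.7,15.7,4.8],"hand":1},{"linear":[0.07,0.072,0.295],"dr":[-9.7,15.7,4.8],"hand":1},{"linear":[0.07,0.072,0.295],"dr":[-9.7,15.7,4.8],"hand":1},{"linear":[0.07,0.072,0.295],"dr":[-9.7,15.7,4.8],"hand":1},{"linear":[0.07,0.072,0.295],"dr":[-9.7,15.7,4.8],"hand":1},{"linear":[0.07,0.072,0.295],"dr":[-9.7,15.7,4.8],"hand":1},{"linear":[0.07,0.072,0.295],"dr":[-9.7,15.7,4.8],"hand":1}]'
python3 - <<'E'
from h import *
R=Rtool(SOAP[2],30);go(np.r_[SOAP[:2],.033]-.13*R[:,1],R);print(np.round(cur()[2]['q'],2))
im=wcam();cv2.imwrite("pics/w3.png",im);np.save("wrist3.npy",P["wrist"],allow_pickle=True)
print([(np.round(d["xy"],1).tolist(),round(d["score"],2)) for d in bot.place_of("wrist","soap_c")])
print(proj("wrist",np.r_[SOAP[:2],.033]),proj("wrist",place(SOAP,box(-.037,.037,-.024,.024,.044,.044))[::2]).round(0).tolist())
d=bot.cut_out("wrist","soap_c");m=[(x["extent"],x["score"],x["pixels"].sum()) for x in d];print(m)
np.save("wsoap.npy",d[0]["pixels"])
E
```

```text
t: 7.23
eef_pos: [0.6056, 0.1492, 0.1451]
tool_rot: [-0.639, 0.703, 0.052, 0.307]
contact_force: [0.0, -0.5, -0.8]
gripper_width: 0.996
linear [0.001, -0.0, -0.0062] dr [-0.5, 0.2, -0.1] rows 0.2
[ 0.32  0.64 -1.12  2.03  1.34  1.03 -0.35]
[([258.5, 176.2], 0.96), ([47.1, 213.8], 0.74)]
[[252.02600976 181.29572109]] [[221.0, 160.0], [282.0, 160.0], [228.0, 216.0], [277.0, 216.0]]
[([226.3, 140.0, 288.4, 211.9], 0.65, np.int64(3787))]
```

View pics/w3.png

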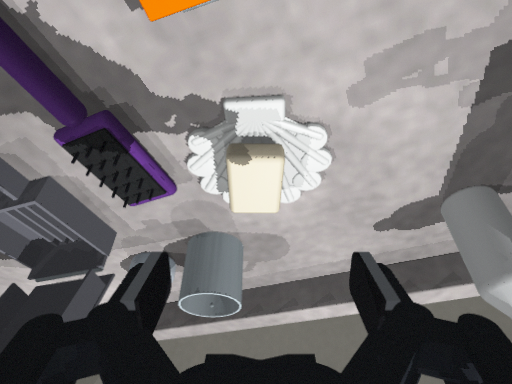

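```bash
python3 - <<'E'
from h import *
P["wrist"]=np.load("wrist3.npy",allow_pickle=True).item()
m=np.load("m.npz");S={"scene":m["scene_soap_c_0"],"side":m["side_soap_c_0"],"wrist":np.load("wsoap.npy")}
im=cv2.imread("pics/w3.png").astype(int);col=(im[:,:,2]-im[:,:,0]>22)&(im.sum(2)>250);col[:135]=0;col[220:]=0;col[:,:200]=0;col[:,310:]=0
ys,xs=np.nonzero(col);print("color",xs.min(),xs.max(),ys.min(),ys.max(),col.sum(),S["wrist"].sum())
for r in range(145,215,8):
    k=np.nonzero(col[r])[0];k2=np.nonzero(S["wrist"][r])[0];print(r,(k.min(),k.max()) if len(k) else 0,(k2.min(),k2.max()) if len(k2) else 0)
def fit(cs,z0):
    f=lambda s:sum(np.abs(mask(c,place(s,box(-.036,.036,-.0235,.0235,.022+z0,.044+z0)))-S[c]).sum()/S[c].sum() for c in cs)
    x0=np.array([.6645,.119,-.38]);return min((minimize(f,x0+[0,0,d],method="Nelder-Mead",options=dict(initial_simplex=x0+[0,0,d]+np.r_[np.zeros((1,3)),np.diag([.005,.005,.1])],xatol=1e-4,fatol=1e-3)) for d in(-.08,0,.08)),key=lambda r:r.fun)
for cs in(["wrist"],["scene","side"],["scene"],["side"],["scene","side","wrist"]):
    for z in(0,-.006):r=fit(cs,z);print(cs,z,r.x.round(4),r.fun.round(3))
E
```

```text
color 227 284 148 212 1226 3787
145 0 (np.int64(228), np.int64(281))
153 (np.int64(249), np.int64(283)) (np.int64(226), np.int64(283))
161 (np.int64(227), np.int64(283)) (np.int64(226), np.int64(283))
169 (np.int64(227), np.int64(283)) (np.int64(226), np.int64(282))
177 (np.int64(228), np.int64(282)) (np.int64(227), np.int64(282))
185 (np.int64(229), np.int64(281)) (np.int64(228), np.int64(281))
193 (np.int64(230), np.int64(280)) (np.int64(229), np.int64(280))
201 (np.int64(230), np.int64(279)) (np.int64(229), np.int64(279))
209 (np.int64(231), np.int64(278)) (np.int64(231), np.int64(277))
['wrist'] 0 [ 0.6652  0.1211 -0.3903] 0.063
['wrist'] -0.006 [ 0.6699  0.1191 -0.3842] 0.035
['scene', 'side'] 0 [ 0.665   0.1198 -0.3793] 0.178
['scene', 'side'] -0.006 [ 0.6646  0.1186 -0.3731] 0.144
['scene'] 0 [ 0.6664  0.1212 -0.3967] 0.077
['scene'] -0.006 [ 0.6645  0.1188 -0.3972] 0.074
['side'] 0 [ 0.6627  0.1202 -0.3711] 0.07
['side'] -0.006 [ 0.6659  0.1177 -0.3799] 0.059
['scene', 'side', 'wrist'] 0 [ 0.6651  0.1203 -0.3888] 0.266
['scene', 'side', 'wrist'] -0.006 [ 0.6659  0.1193 -0.414 ] 0.296
```

```bash
sed -i 's/SOAP=np.array(.*/SOAP=np.array([.6655,.1205,-.387])/' h.py; python3 - <<'E'
from h import *
R=Rtool(SOAP[2],30);go(np.r_[SOAP[:2],.033]+.019*R[:,1],R)
E
```

```text
linear [-0.0005, 0.1479, 0.0022] dr [-0.2, 0.3, -0.0] rows 3.5
```

```bash
python3 -m crank '[{"linear":[0,0.04,0.002],"dr":[0,0,0],"hand":1},{"linear":[0,0.08,0.002],"dr":[0,0,0],"hand":1},{"linear":[0,0.11,0.002],"dr":[0,0,0],"hand":1},{"linear":[0,0.13,0.002],"dr":[0,0,0],"hand":1},{"linear":[0,0.14,0.002],"dr":[0,0,0],"hand":1},{"linear":[0,0.148,0.002],"dr":[0,0,0],"hand":1},{"linear":[0,0.148,0.002],"dr":[0,0,0],"hand":1}]'
python3 -m crank '[{"linear":[0,0,0],"dr":[0,0,0],"hand":-1},{"linear":[0,0,0],"dr":[0,0,0],"hand":-1},{"linear":[0,0,0],"dr":[0,0,0],"hand":-1},{"linear":[0,0,0],"dr":[0,0,0],"hand":-1},{"linear":[0,0,0],"dr":[0,0,0],"hand":-1},{"linear":[0,0,0],"dr":[0,0,0],"hand":-1},{"linear":[0,0,0],"dr":[0,0,0],"hand":-1},{"linear":[0,0,0],"dr":[0,0,0],"hand":-1}]' 35
```

```text
t: 7.97
eef_pos: [0.6753, 0.1164, 0.0168]
tool_rot: [-0.636, 0.705, 0.05, 0.309]
contact_force: [-0.1, -0.6, 0.4]
gripper_width: 0.999
t: 8.63
eef_pos: [0.6755, 0.1191, 0.019]
tool_rot: [-0.637, 0.704, 0.052, 0.31]
contact_force: [-3.5, -0.6, 6.5]
gripper_width: 0.557
```

```bash
python3 -m crank '[{"linear":[0.005,-0.009,0],"dr":[0,0,0],"hand":-1},{"linear":[0.015,-0.026,0],"dr":[0,0,0],"hand":-1},{"linear":[0.03,-0.052,0],"dr":[0,0,0],"hand":-1},{"linear":[0.05,-0.087,0],"dr":[0,0,0],"hand":-1},{"linear":[0.07,-0.121,0],"dr":[0,0,0],"hand":-1},{"linear":[0.085,-0.147,0],"dr":[0,0,0],"hand":-1},{"linear":[0.085,-0.147,0],"dr":[0,0,0],"hand":-1},{"linear":[0.085,-0.147,0],"dr":[0,0,0],"hand":-1}]'
python3 - <<'E'
from h import *
im=wcam();np.save("wrist4.npy",P["wrist"],allow_pickle=True);p,R,o=cur()
a=im.copy()
X=p+np.array([0,0,0]);l=Rtool(0,30)
# nominal soap in tool: centre at -0.019 y, flat
c=p-.019*R[:,1];B=Rtool(0,30).T # soap axes in tool
ax=R@B
for u in proj("wrist",c+np.array(box(-.037,.037,-.024,.024,-.011,.011))@ax.T): cv2.circle(a,tuple(int(v) for v in u),2,(0,0,255),1)
print(ax.round(3),c.round(4))
s=bot.read_camera("side");b=s[20:,90:400]
a=cv2.resize(a[130:340,130:390],None,fx=1.9,fy=1.9);h=a.shape[0];b=cv2.resize(b,None,fx=h/b.shape[0],fy=h/b.shape[0])
o=np.hstack([a,b]);print(o.shape);cv2.imwrite("pics/g1.png",o[:,:800] if o.shape[1]<=800 else cv2.resize(o,(800,int(800*o.shape[0]/o.shape[1]))))
print([(np.round(d["xy"],1).tolist(),round(d["score"],2)) for d in bot.place_of("side","soap_c")],proj("side",c).round(1))
E
```

```text
t: 9.3
eef_pos: [0.6758, 0.1184, 0.1901]
tool_rot: [-0.637, 0.704, 0.052, 0.311]
contact_force: [0.8, -0.2, -2.4]
gripper_width: 0.557
[[ 0.929  0.371 -0.002]
 [-0.371  0.929 -0.002]
 [ 0.001  0.002  1.   ]] [0.6661 0.1211 0.2043]
(399, 834, 3)
[([153.9, 178.3], 0.85)] [[151.3 179.4]]
```

View pics/g1.png

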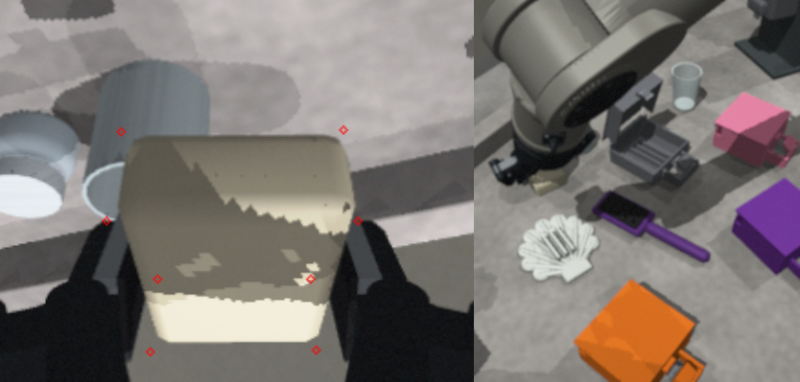

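```bash
sed -i 's/^CASE=np.array(\[[^]]*\])/CASE=np.array([.6635,-.1515,-.055])/' h.py; cat >> h.py <<'E'
def tcp_place(s,x=.006,dz=0): # TCP for soap centre at case x, backed off s along the tool axis
    R=Rtool(CASE[2],30);c=place(CASE,(x,0,.026))[0];return c-[0,0,.014]+R[:,0]*0+np.array(place([0,0,CASE[2]],(.0095,0,0))[0])+[0,0,dz]-s*R[:,1],R
E
grep -n CASE= h.py
python3 - <<'E'
from h import *
go(*tcp_place(.15));print(tcp_place(.15)[0],np.round(cur()[2]['q'],2))
E
```

```text
22:CASE=np.array([.6635,-.1515,-.055]); SOAP=np.array([.6655,.1205,-.387])
linear [0.007, 0.0544, -0.2725] dr [9.3, -16.1, -0.1] rows 6.7
[ 0.60408997 -0.14822915  0.14190381] [ 0.38  0.64 -1.11  1.88  1.27  1.03 -0.13]
```

```bash
python3 -m crank '[{"linear":[-0.035,-0.02,-0.016],"dr":[0,0,0],"hand":-1},{"linear":[-0.07,-0.04,-0.04],"dr":[0,0,0],"hand":-1},{"linear":[-0.07,-0.04,-0.08],"dr":[0,0,0],"hand":-1},{"linear":[-0.06,-0.02,-0.12],"dr":[2,-4,0],"hand":-1},{"linear":[-0.05,0,-0.16],"dr":[4,-8,0],"hand":-1},{"linear":[-0.03,0.02,-0.2],"dr":[6.5,-11,0],"hand":-1},{"linear":[-0.01,0.04,-0.24],"dr":[9.3,-16.1,-0.1],"hand":-1},{"linear":[0.007,0.0544,-0.2725],"dr":[9.3,-16.1,-0.1],"hand":-1},{"linear":[0.007,0.0544,-0.2725],"dr":[9.3,-16.1,-0.1],"hand":-1},{"linear":[0.007,0.0544,-0.2725],"dr":[9.3,-16.1,-0.1],"hand":-1}]'
python3 - <<'E'
from h import *
p,R=tcp_place(.15);go(p,R);print(np.round(cur()[2]['q'],2))
im=wcam();np.save("wrist5.npy",P["wrist"],allow_pickle=True)
a=im.copy()
for th in(1.31,):
  L=lambda u,y,v:(.056-u*np.cos(th)+v*np.sin(th),y,.048+u*np.sin(th)+v*np.cos(th))
  pts=[L(.116,-.062,.018),L(.116,.062,.018),L(.116,-.062,-.014),L(.116,.062,-.014)]
for X in pts+[(-.056,-.06,.034),(-.056,.06,.034),(.056,.06,.048),(.056,-.06,.048)]:
  u=proj("wrist",place(CASE,X))[0]; cv2.circle(a,tuple(int(v) for v in u),3,(0,0,255),1)
for n in ("lid_hinge","button_top","lid_press"):print(n,[(np.round(d["xy"],1).tolist(),round(d["score"],2)) for d in bot.place_of("wrist",n)])
print(proj("wrist",place(CASE,[(.056,0,.048),(-.0895,0,.043)])))
cv2.imwrite("pics/w5.png",a)
E
```

```text
t: 10.28
eef_pos: [0.6038, -0.1573, 0.1393]
tool_rot: [-0.677, 0.688, 0.159, 0.206]
contact_force: [0.4, 0.3, -1.1]
gripper_width: 0.552
linear [0.001, -0.0024, 0.009] dr [0.3, -0.7, -0.1] rows 0.2
[ 1.12  0.62 -1.17  2.11  1.29  0.53  0.59]
lid_hinge [([19.8, 115.0], 0.74)]
button_top [([277.5, 96.9], 0.6), ([272.8, 156.1], 0.3)]
lid_press [([274.2, 335.1], 0.98)]
[[270.76263625 231.42718216]
 [273.19305597  97.35876508]]
```

View pics/w5.png

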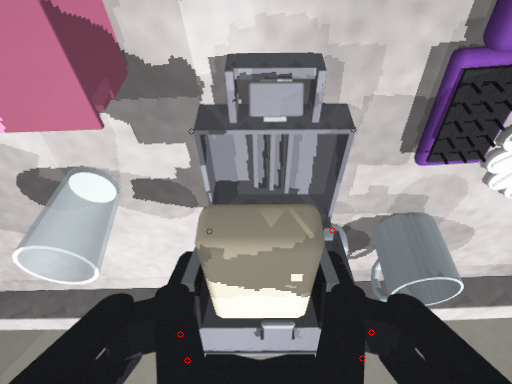

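```bash
python3 -m crank '[{"linear":[0,0.02,0.005],"dr":[0,0,0],"hand":-1},{"linear":[0,0.04,0.005],"dr":[0,0,0],"hand":-1},{"linear":[0,0.06,0.005],"dr":[0,0,0],"hand":-1},{"linear":[0,0.08,0.005],"dr":[0,0,0],"hand":-1},{"linear":[0,0.08,0.005],"dr":[0,0,0],"hand":-1},{"linear":[0,0.08,0.005],"dr":[0,0,0],"hand":-1}]'
python3 -c "
from h import *
go(*tcp_place(.02));go(*tcp_place(0));print(np.round(cur()[2]['q'],2))"
```

```text
t: 10.98
eef_pos: [0.6452, -0.1419, 0.0732]
tool_rot: [-0.679, 0.686, 0.166, 0.201]
contact_force: [-0.6, 0.3, -0.0]
gripper_width: 0.555
linear [-0.001, 0.0501, -0.0088] dr [-0.3, 0.1, 0.1] rows 1.2
linear [-0.0011, 0.0701, -0.0089] dr [-0.3, 0.1, 0.1] rows 1.7
[ 0.94  0.75 -1.03  2.07  1.55  0.53  0.37]
```

```bash
python3 -m crank '[{"linear":[0,0.02,-0.009],"dr":[0,0,0],"hand":-1},{"linear":[0,0.04,-0.009],"dr":[0,0,0],"hand":-1},{"linear":[0,0.05,-0.009],"dr":[0,0,0],"hand":-1},{"linear":[0,0.056,-0.009],"dr":[0,0,0],"hand":-1},{"linear":[0,0.058,-0.009],"dr":[0,0,0],"hand":-1},{"linear":[0,0.058,-0.009],"dr":[0,0,0],"hand":-1}]'
python3 -c "
from h import *
go(*tcp_place(0));print(np.round(cur()[2]['q'],2))"
```

```text
t: 11.48
eef_pos: [0.6743, -0.1542, 0.0242]
tool_rot: [-0.678, 0.687, 0.165, 0.203]
contact_force: [0.3, -0.0, -0.2]
gripper_width: 0.558
linear [-0.0022, 0.0129, 0.002] dr [-0.2, -0.0, 0.2] rows 0.3
[ 0.89  0.86 -0.97  2.01  1.69  0.54  0.3 ]
```

Now lower straight down (world) in small steps: down = tool (-0.5, 0.866, 0).

```bash
python3 -m crank '[{"linear":[-0.002,0.004,0.001],"dr":[0,0,0],"hand":-1},{"linear":[-0.003,0.006,0.001],"dr":[0,0,0],"hand":-1},{"linear":[-0.004,0.008,0.001],"dr":[0,0,0],"hand":-1},{"linear":[-0.004,0.008,0.001],"dr":[0,0,0],"hand":-1}]'
python3 -m crank '[{"linear":[-0.001,0.0015,0],"dr":[0,0,0],"hand":-1},{"linear":[-0.001,0.0015,0],"dr":[0,0,0],"hand":-1}]'
```

```text
t: 11.82
eef_pos: [0.6745, -0.1541, 0.0144]
tool_rot: [-0.678, 0.687, 0.165, 0.203]
contact_force: [0.5, 0.3, -1.6]
gripper_width: 0.551
t: 11.98
eef_pos: [0.6746, -0.1541, 0.0128]
tool_rot: [-0.678, 0.687, 0.165, 0.203]
contact_force: [0.1, -0.5, -0.6]
gripper_width: 0.556
```

```bash
python3 -m crank '[{"linear":[-0.0006,0.001,0],"dr":[0,0,0],"hand":-1},{"linear":[-0.0006,0.001,0],"dr":[0,0,0],"hand":-1}]'
python3 -m crank '[{"linear":[-0.0006,0.001,0],"dr":[0,0,0],"hand":-1},{"linear":[-0.0006,0.001,0],"dr":[0,0,0],"hand":-1}]'
python3 -m crank '[{"linear":[-0.0006,0.001,0],"dr":[0,0,0],"hand":-1},{"linear":[-0.0006,0.001,0],"dr":[0,0,0],"hand":-1}]'
```

```text
t: 12.15
eef_pos: [0.675, -0.154, 0.0121]
tool_rot: [-0.678, 0.687, 0.165, 0.203]
contact_force: [-1.0, 0.1, -0.5]
gripper_width: 0.555
t: 12.32
eef_pos: [0.6757, -0.1539, 0.0121]
tool_rot: [-0.678, 0.687, 0.166, 0.204]
contact_force: [-4.0, -0.8, 9.2]
gripper_width: 0.56
t: 12.48
eef_pos: [0.6763, -0.1538, 0.0121]
tool_rot: [-0.677, 0.687, 0.167, 0.204]
contact_force: [-8.5, -1.3, 15.4]
gripper_width: 0.557
```

```bash
python3 -m crank '[{"linear":[0.0006,-0.0012,0],"dr":[0,0,0],"hand":-1},{"linear":[0.0006,-0.0012,0],"dr":[0,0,0],"hand":0.2},{"linear":[0.0006,-0.0012,0],"dr":[0,0,0],"hand":0.3},{"linear":[0.0006,-0.0012,0],"dr":[0,0,0],"hand":0.5},{"linear":[0.0006,-0.0012,0],"dr":[0,0,0],"hand":0.5},{"linear":[0.0006,-0.0012,0],"dr":[0,0,0],"hand":0.5}]'
python3 -m crank '[{"linear":[0,-0.01,0],"dr":[0,0,0],"hand":0.5},{"linear":[0,-0.03,0],"dr":[0,0,0],"hand":0.5},{"linear":[0,-0.06,0],"dr":[0,0,0],"hand":0.5},{"linear":[0,-0.1,0],"dr":[0,0,0],"hand":0.5},{"linear":[0,-0.14,0],"dr":[0,0,0],"hand":0.5},{"linear":[0,-0.15,0],"dr":[0,0,0],"hand":0.5},{"linear":[0,-0.15,0],"dr":[0,0,0],"hand":0.5}]'
python3 - <<'E'
from h import *
im=wcam();np.save("wrist6.npy",P["wrist"],allow_pickle=True);print(np.round(cur()[2]['q'],2))
a=im.copy()
for X in [(-.056,-.06,.034),(-.056,.06,.034),(.056,.06,.048),(.056,-.06,.048)]+box(-.031,.043,-.024,.024,.015,.037):
  u=proj("wrist",place(CASE,X))[0]; cv2.circle(a,tuple(int(v) for v in u),2,(0,0,255),1)
cv2.imwrite("pics/w6.png",cv2.resize(a[40:320,130:420],None,fx=2,fy=2))
E
```

```text
t: 12.98
eef_pos: [0.6745, -0.1539, 0.0105]
tool_rot: [-0.678, 0.687, 0.165, 0.203]
contact_force: [0.5, -0.1, 1.1]
gripper_width: 0.749
t: 13.57
eef_pos: [0.5991, -0.1503, 0.1436]
tool_rot: [-0.677, 0.688, 0.166, 0.204]
contact_force: [1.4, -0.5, -0.0]
gripper_width: 0.75
[ 1.1   0.59 -1.15  2.13  1.28  0.49  0.59]
```

View pics/w6.png

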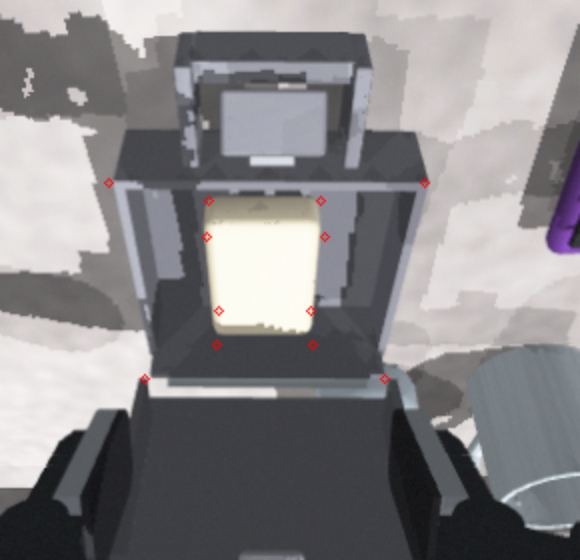

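```bash
python3 - <<'E'
from h import *
R=Rtool(CASE[2],0);go(place(CASE,(-.05,0,.30))[0],R);print(place(CASE,(.088,0,.28))[0])
E
```

```text
linear [0.092, -0.1293, 0.0027] dr [0.0, -0.0, 30.3] rows 4.2
[ 0.75136693 -0.15633756  0.28      ]
```

```bash
python3 -m crank '[{"linear":[0.02,-0.04,0.0],"dr":[0,0,0],"hand":-1},{"linear":[0.05,-0.08,0.002],"dr":[0,0,7],"hand":-1},{"linear":[0.08,-0.12,0.0027],"dr":[0,0,14],"hand":-1},{"linear":[0.092,-0.129,0.0027],"dr":[0,0,21],"hand":-1},{"linear":[0.092,-0.129,0.0027],"dr":[0,0,28],"hand":-1},{"linear":[0.092,-0.129,0.0027],"dr":[0,0,30.3],"hand":-1},{"linear":[0.092,-0.129,0.0027],"dr":[0,0,30.3],"hand":-1},{"linear":[0.092,-0.129,0.0027],"dr":[0,0,30.3],"hand":-1}]'
python3 - <<'E'
from h import *
R=Rtool(CASE[2],0);go(place(CASE,(.088,0,.28))[0],R)
E
```

```text
t: 14.28
eef_pos: [0.6155, -0.1476, 0.2962]
tool_rot: [0.708, -0.705, 0.02, -0.018]
contact_force: [0.5, 0.1, -0.8]
gripper_width: -0.004
linear [0.1361, 0.0158, -0.0014] dr [-0.2, 0.0, -0.1] rows 3.3
```

```bash
python3 -m crank '[{"linear":[0.035,0,0],"dr":[0,0,0],"hand":-1},{"linear":[0.07,0,0],"dr":[0,0,0],"hand":-1},{"linear":[0.11,0,-0.001],"dr":[0,0,0],"hand":-1},{"linear":[0.136,0.01,-0.0014],"dr":[0,0,0],"hand":-1},{"linear":[0.136,0.016,-0.0014],"dr":[0,0,0],"hand":-1},{"linear":[0.136,0.016,-0.0014],"dr":[0,0,0],"hand":-1}]'
python3 - <<'E'
from h import *
R=Rtool(CASE[2],0);go(place(CASE,(.078,0,.148))[0],R)
im=bot.read_camera("side")
print([(np.round(d["xy"]).tolist(),round(d["score"],2)) for d in bot.place_of("side","lid_press")],cur()[2]["q"].round(2))
E
```

```text
t: 14.78
eef_pos: [0.749, -0.1575, 0.2778]
tool_rot: [0.708, -0.706, 0.021, -0.017]
contact_force: [-0.5, -0.3, 0.0]
gripper_width: -0.001
linear [-0.007, 0.1299, 0.0011] dr [-0.1, 0.0, -0.3] rows 3.1
[([376.0, 136.0], 0.96), ([406.0, 238.0], 0.78), ([270.0, 354.0], 0.64), ([235.0, 104.0], 0.58)] [ 0.68  0.84 -1.13  1.18  0.73  1.53  1.21]
```

```bash
python3 -m crank '[{"linear":[0,0.035,0.001],"dr":[0,0,0],"hand":-1},{"linear":[0,0.07,0.001],"dr":[0,0,0],"hand":-1},{"linear":[-0.002,0.1,0.001],"dr":[0,0,0],"hand":-1},{"linear":[-0.007,0.12,0.001],"dr":[0,0,0],"hand":-1},{"linear":[-0.007,0.13,0.001],"dr":[0,0,0],"hand":-1},{"linear":[-0.007,0.13,0.001],"dr":[0,0,0],"hand":-1}]'
python3 - <<'E'
from h import *
p,R,o=cur();c,s=np.cos(CASE[2]),np.sin(CASE[2]);d=p[:2]-CASE[:2];print("case xy",c*d[0]+s*d[1],-s*d[0]+c*d[1],p[2])
R=Rtool(CASE[2],0)
for th in(75,67,60,52,45,37,30,22,15,8,3,0):
    t=np.radians(th);q=place(CASE,(.056-.098*np.cos(t)+.018*np.sin(t)+.009,0,.048+.098*np.sin(t)+.018*np.cos(t)))[0];print(th,(cur()[1].T@(q-p)).round(3).tolist())
E
```

```text
t: 15.38
eef_pos: [0.7406, -0.1569, 0.1502]
tool_rot: [0.707, -0.706, 0.021, -0.018]
contact_force: [-0.5, 0.2, 0.6]
gripper_width: 0.003
case xy 0.07726364194074713 -0.001197827483859772 0.15017251341402355
75 [-0.02, 0.003, 0.001]
67 [-0.034, 0.005, 0.001]
60 [-0.046, 0.009, 0.001]
52 [-0.058, 0.014, 0.001]
45 [-0.069, 0.02, 0.001]
37 [-0.08, 0.029, 0.001]
30 [-0.088, 0.038, 0.001]
22 [-0.096, 0.049, 0.001]
15 [-0.102, 0.06, 0.001]
8 [-0.106, 0.071, 0.001]
3 [-0.109, 0.08, 0.001]
0 [-0.11, 0.085, 0.001]
```

```bash
python3 -m crank '[{"linear":[-0.02,0.003,0.001],"dr":[0,0,0],"hand":-1},{"linear":[-0.034,0.005,0.001],"dr":[0,0,0],"hand":-1},{"linear":[-0.046,0.009,0.001],"dr":[0,0,0],"hand":-1},{"linear":[-0.058,0.014,0.001],"dr":[0,0,0],"hand":-1},{"linear":[-0.069,0.020,0.001],"dr":[0,0,0],"hand":-1},{"linear":[-0.08,0.029,0.001],"dr":[0,0,0],"hand":-1},{"linear":[-0.088,0.038,0.001],"dr":[0,0,0],"hand":-1},{"linear":[-0.096,0.049,0.001],"dr":[0,0,0],"hand":-1},{"linear":[-0.102,0.06,0.001],"dr":[0,0,0],"hand":-1},{"linear":[-0.106,0.071,0.001],"dr":[0,0,0],"hand":-1}]'
python3 -m crank '[{"linear":[-0.004,0.008,0],"dr":[0,0,0],"hand":-1},{"linear":[-0.006,0.013,0],"dr":[0,0,0],"hand":-1},{"linear":[-0.006,0.015,0],"dr":[0,0,0],"hand":-1},{"linear":[-0.006,0.015,0],"dr":[0,0,0],"hand":-1}]'
```

```text
t: 16.22
eef_pos: [0.6371, -0.149, 0.0827]
tool_rot: [0.707, -0.706, 0.019, -0.02]
contact_force: [0.3, -0.2, 1.1]
gripper_width: -0.001
t: 16.55
eef_pos: [0.631, -0.1485, 0.0661]
tool_rot: [0.708, -0.706, 0.02, -0.019]
contact_force: [0.3, 0.0, 1.4]
gripper_width: -0.001
```

```bash
python3 -m crank '[{"linear":[0,0.001,0],"dr":[0,0,0],"hand":-1},{"linear":[0,0.002,0],"dr":[0,0,0],"hand":-1},{"linear":[0,0.002,0],"dr":[0,0,0],"hand":-1}]'
python3 -m crank '[{"linear":[0,0.001,0],"dr":[0,0,0],"hand":-1},{"linear":[0,0.001,0],"dr":[0,0,0],"hand":-1}]'
python3 -m crank '[{"linear":[0,0.001,0],"dr":[0,0,0],"hand":-1},{"linear":[0,0.001,0],"dr":[0,0,0],"hand":-1}]'
```

```text
t: 16.8
eef_pos: [0.6308, -0.1484, 0.065]
tool_rot: [0.707, -0.706, 0.02, -0.019]
contact_force: [-2.4, -0.4, 8.5]
gripper_width: 0.0
t: 16.97
eef_pos: [0.6308, -0.1484, 0.0644]
tool_rot: [0.707, -0.706, 0.02, -0.019]
contact_force: [-4.2, -1.3, 11.6]
gripper_width: -0.001
t: 17.13
eef_pos: [0.6307, -0.1484, 0.0639]
tool_rot: [0.707, -0.706, 0.02, -0.019]
contact_force: [-6.4, -0.4, 14.2]
gripper_width: -0.003
```

```bash
python3 -m crank '[{"linear":[0,0.002,0],"dr":[0,0,0],"hand":-1},{"linear":[0,0.002,0],"dr":[0,0,0],"hand":-1}]'
python3 -m crank '[{"linear":[0,-0.005,0],"dr":[0,0,0],"hand":-1},{"linear":[0,-0.02,0],"dr":[0,0,0],"hand":-1},{"linear":[0,-0.06,0],"dr":[0,0,0],"hand":-1},{"linear":[0,-0.1,0],"dr":[0,0,0],"hand":-1},{"linear":[0,-0.14,0],"dr":[0,0,0],"hand":-1},{"linear":[0,-0.18,0],"dr":[0,0,0],"hand":-1},{"linear":[0,-0.18,0],"dr":[0,0,0],"hand":-1}]'
python3 - <<'E'
from h import *
w=wcam();s=bot.read_camera("side");print([(np.round(d["xy"]).tolist(),round(d["score"],2)) for d in bot.place_of("side","lid_press")])
sc=bot.read_camera("scene");print([(np.round(d["xy"]).tolist(),round(d["score"],2)) for d in bot.place_of("scene","lid_press")])
cv2.imwrite("pics/end.png",np.hstack([cv2.resize(s[60:300,100:420],(400,300)),cv2.resize(w,(400,300))]))
E
```

```text
t: 17.3
eef_pos: [0.6305, -0.1484, 0.0626]
tool_rot: [0.707, -0.707, 0.02, -0.019]
contact_force: [-8.9, -1.3, 22.3]
gripper_width: -0.001
t: 17.88
eef_pos: [0.6346, -0.1471, 0.2495]
tool_rot: [0.708, -0.706, 0.016, -0.023]
contact_force: [1.3, -0.2, 0.2]
gripper_width: -0.007
[([268.0, 352.0], 0.97), ([403.0, 238.0], 0.85), ([271.0, 155.0], 0.84), ([374.0, 140.0], 0.84)]
[([387.0, 239.0], 0.95), ([237.0, 116.0], 0.8), ([229.0, 179.0], 0.6), ([333.0, 138.0], 0.58)]
```

View pics/end.png

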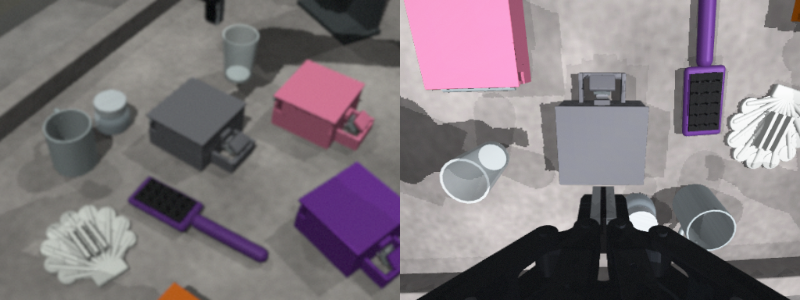

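```bash
python3 -m crank '[{"linear":[0,0,0],"dr":[0,0,0],"hand":-1},{"linear":[0,0,0],"dr":[0,0,0],"hand":-1},{"linear":[0,0,0],"dr":[0,0,0],"hand":-1},{"linear":[0,0,0],"dr":[0,0,0],"hand":-1},{"linear":[0,0,0],"dr":[0,0,0],"hand":-1},{"linear":[0,0,0],"dr":[0,0,0],"hand":-1}]'
python3 - <<'E'
from h import *
a=cv2.imread("pics/side0.png");b=bot.read_camera("side")
d=cv2.absdiff(a,b).max(2);print("case region diff vs shut start",np.percentile(d[120:200,215:305],[50,95,99]),"bystanders",np.percentile(d[70:270,130:215],[50,95]))
for n in("hairbrush","mug","cream_jar","tumbler","lid_press"): print(n,[(np.round(x["xy"]).tolist(),round(x["score"],2)) for x in bot.place_of("side",n)][:4])
bot.hand_in()
E
```

```text
t: 18.63
eef_pos: [0.631, -0.1487, 0.2401]
tool_rot: [0.708, -0.706, 0.02, -0.019]
contact_force: [0.3, 1.0, -0.4]
gripper_width: -0.001
case region diff vs shut start [ 4.  8. 58.] bystanders [ 5. 32.]
hairbrush [([254.0, 237.0], 0.92)]
mug [([160.0, 189.0], 0.96)]
cream_jar [([189.0, 160.0], 0.62)]
tumbler [([289.0, 119.0], 0.71), ([171.0, 256.0], 0.52)]
lid_press [([376.0, 140.0], 0.86), ([405.0, 238.0], 0.79), ([271.0, 155.0], 0.7), ([269.0, 354.0], 0.59)]
the job is handed in; nothing more can be done
```

The soap is in the grey case with its lid shut, and the job was handed in at about 19 s of the 72 s allowed. I pressed the grey case's button and the lid popped open. I gripped the soap with the hand leaning 30°, lowered it onto the ribs until they pushed back, and let go. Then I swung the lid down from behind and pushed it to about 22 N.

**Soap:** contact came at the tool height worked out beforehand for soap on the ribs. The wrist picture after release showed it flat and centred, a few millimetres nearer the front than planned.

**Lid:** it was still shut more than a second after I let go. The network put the press point within about 2 px of its shut position in the side view, and that part of the picture nearly matched the starting one.

**Bystanders:** the brush, mug, jar and tumbler were all within about 2 px of where they started, and the arm was clear of everything.

**Not as hoped:**
- **Button force:** the button bottomed out at about 45 N on the closed fingertips, far more than it needed. I backed off at once. The 40 N limit is stated for the arm and gripper body, but it was higher than intended.
- **Soap on the dish:** closing the grip showed a brief 7 N contact there.
- **Measurement:** my hand-picked lid-top corners came out about 7 mm lower than the stated 66 mm. I used the stated heights, and the contacts agreed with them.
- **Latch:** I did not see the latch itself or feel the snap. I judge it latched only because the lid stayed down.

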